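# Sweep the stray sample tubes into the catch pen

## Task

Three small black-capped sample tubes have been left standing about on the worktop. With the fingers, sweep them along the worktop through the open side of the three-sided metal catch pen until all three stand wholly inside it, behind the yellow line, still upright. Only push them: do not pinch or lift them, and leave the taller white-capped glass vial, the timer and the blue marker where they are.

Things in the scene. Friction and masses are not known exactly. Their poses are not given: they have to be found in the camera images.
- pen: Three-sided catch pen of sheet aluminium with blue edge guards, screwed down. Origin: on the worktop at the centre of the enclosed rectangle, 160 mm along own x by 120 mm along own y, z up. No floor plate: the blue area is paint. Walls 3 mm thick, 30 mm high (35 with guard) at own x = -80, x = +80 and y = -60 mm; open at own y = +60 mm. Flanges 14 mm wide, 2 mm thick, outside the side walls.
- pen_mouth (a point): Middle of the pen's open side, on the worktop; axes as the pen's, own +y points straight out of the pen. A 5 mm wide yellow painted line runs along the opening, just inside it. From the two ends of the opening, wings 30 mm long and as high as the walls flare outward (tips at own x = +-98 mm, y = +24 mm from here).
- cryo_tube_1: Small sample tube standing on the worktop: white body 15 mm in diameter, black cap 17 mm in diameter from 18 mm height up, 28 mm tall in all, about 20 g. Origin: centre of its underside; z is its upright axis. It slides upright when pushed by an upright finger that reaches down close to the worktop, and topples when pushed at the cap alone.
- cryo_tube_2: A second sample tube, the same as cryo_tube_1; origin at the centre of its underside.
- cryo_tube_3: A third sample tube, the same as cryo_tube_1; origin at the centre of its underside.
- vial_2: Glass vial with a white cap, 15 mm in diameter and 45 mm tall, standing among the tubes; loose, to be left where it stands. Origin: centre of its underside.
- timer: White square bench timer, 62 x 62 mm, 20 mm high, lying on the left of the work; loose, to be left alone. Origin: centre of its underside.
- marker_blue: Blue and white felt marker, 131 mm long (own y), 15 mm thick, lying on the left of the work; loose, to be left alone. Origin: underside, middle of its length.

How it is judged:
By the outcome, as a careful person would: the job done as asked, in the order asked, and still so for the second after the job is handed in, with the robot touching nothing.
It also fails if it takes over 72 s, if anything falls off the work surface, if the arm or the gripper's body presses on something with over 40 N, if the wrist force passes 120 N, or if a joint passes its speed limit or range.

## Robot

A 6-joint arm with a two-finger parallel gripper is mounted at the origin on a cart in front of the work surface, level with it; the furniture and walls round the work are solid. World frame = base frame: x ahead of the robot, y to its left, z up, the work surface at z = 0. Lengths are in m, angles in rad, forces in N, time in s.
With the tool pointing down it reaches from about 0.35 to 0.85 m from the base axis. Payload 8.1 kg.
Tool frame: the origin (TCP) lies on the centre line of the jaws, within the pads' length; the fingertips stand 17 mm ahead of it and the grasp point (between the pads) lies 2 mm behind it; x points along the fingers, z is the direction in which the jaws open and shut, and the axes are right-handed (so a half turn about x gives the same grasp; the last joint's range is limited). The gripper opens to 93 mm and grips with 3 to 60 N. Pads are 15 mm wide; open, the fingers measure 128 mm over their backs; the gripper's body (75 mm by 188 mm) begins 65 mm behind the grasp point.
Start: joints at [1.192, 0.13, 1.488, -0, 1.523, -0.085], TCP at [0.174, 0.574, 0.236] pointing down, gripper open.
Joint ranges: [-2.96, 2.96], [-0.89, 2.26], [0.02, 2.5], [-1.34, 4.48], [0, 2.73], [-2.66, 2.66]. Speed limits (rad/s): [2.39, 2.39, 2.79, 3.14, 3.14, 3.14].

## Interface

Orientations are given as a rotation vector (axis times angle).
In Python, from plant import telemetry, optics, workorder gives the robot as it stands.
- The arm moves only by the shell command python3 -m inch 'ROWS' [FORCE]. ROWS is JSON, a list that holds one entry, the list of rows, each a list of 7 numbers: the shift along the tool's x, y, z in m, then the turn, a rotation vector about the tool's x, y, z in rad, then the opening, from 0 (shut) to 1 (fully open). In form: [[[tx, ty, tz, ax, ay, az, grip], ...]]. A call has 1 to 20 rows; each row shifts and turns the pose as measured when the row begins, along the tool's axes as they then stand; what a row does not reach is not made up. A row lasts 1/10 s, in which the tool goes at most 50 mm and 8.59 degrees, less where a joint would pass 70% of its speed; a pose out of reach is approached as far as the arm can. A call is refused whole if a number of a shift passes 0.05 or a number of a turn 0.15, either way. A call with a gripper value outside its range is refused whole. The fingers move at their own pace and stop on an object; FORCE is the grip in N (left out, the last holds). Time passes only in rows, so rows that do not move let the fingers close. It gives the time, the measured TCP pose, the force and the opening at its end, in the units of the state.
- telemetry.read_state(): the state, without advancing time (a new reading comes with each control period).
- optics.read_camera(name): name is "scene" or "side" or "wrist"; returns a dict with "frame" (400x640x3 uint8, blue, green, red), "fx", "fy", "cx", "cy" (pixels), "rvec" (rotation vector, rad) and "tvec" (3), from world to camera coordinates, as OpenCV has them. Camera axes: x right, y down, z forward; pixel columns grow to the right and rows downward; lengths in m; the calibration is good to about 2 mm. A picture is of the moment at which its call begins. There is no depth.
- workorder.close_job(): hands the job in, once; it reports no verdict.
The state is a dict: "t": time; "q": joint angles; "dq": joint speeds; "joint_torque": joint torques, N m; "tool_pos": TCP position; "orientation": TCP orientation; "force": force on the tool from outside, world axes, zero at the start; "wrist_torque": the same for the moment, N m; "opening": finger opening in m.
Only numpy, scipy, OpenCV 4.12 (cv2) and the standard library are available. Lean on these libraries where they do the work, as an engineer would, in place of code of your own. Each camera call takes 0.05 s, during which the arm holds its last target. There are 200 camera calls.

## Working session

There is one attempt and no reset: what is moved stays moved. The work goes in short steps, Python scripts to look and compute and a shell command to move; the robot and the scene stay as the last step left them, time stands still between calls to the robot, and variables do not carry over. Pictures are saved under pics/ and viewed, on a budget of 10 in all, crops included, one or two more only if the job needs it, and the job is handed in when it is done.

```bash
mkdir -p pics; ls; cat > h.py <<'E'
import cv2, numpy as np
from scipy.spatial.transform import Rotation as R
from plant import telemetry, optics, workorder
def cam(n):
    c=optics.read_camera(n); c['R']=R.from_rotvec(np.array(c['rvec']).ravel()).as_matrix(); c['t']=np.array(c['tvec']).ravel(); return c
def ray(c,u,v,z):
    o=-c['R'].T@c['t']; d=c['R'].T@np.array([(u-c['cx'])/c['fx'],(v-c['cy'])/c['fy'],1]); return o+d*(z-o[2])/d[2]
def proj(c,p):
    q=c['R']@np.array(p,float)+c['t']; return c['fx']*q[0]/q[2]+c['cx'],c['fy']*q[1]/q[2]+c['cy']
def axes():
    s=telemetry.read_state(); return np.array(s['tool_pos']),R.from_rotvec(s['orientation']).as_matrix(),s
E
python3 - <<'E'
from h import *
import pickle
d={}
for n in('scene','side','wrist'):
    c=cam(n); d[n]=c; print(n,-c['R'].T@c['t'],c['fx'])
pickle.dump(d,open('c0.pkl','wb'))
cv2.imwrite('pics/a.png',d['scene']['frame']); cv2.imwrite('pics/b.png',np.vstack([d['side']['frame'][:,:],])); cv2.imwrite('pics/c.png',d['wrist']['frame'])
p,r,s=axes();print(p,r,s)
E
```

```text
pics
scene [-0.04873242 -0.77985107  0.67882712] 489.21027289510096
side [ 0.33833094 -0.60868705  0.63660089] 471.64902152587473
wrist [0.10514055 0.5944361  0.38295133] 327.51515127788326
[0.17358075 0.57389505 0.23479595] [[-5.57429271e-04 -9.57144003e-01  2.89611888e-01]
 [-1.38708609e-03  2.89612395e-01  9.57143007e-01]
 [-9.99998883e-01  1.31822907e-04 -1.48907956e-03]] {'t': 0.15, 'q': array([ 1.19158237e+00,  1.31032555e-01,  1.48903943e+00,  4.34624116e-06,
        1.52301557e+00, -8.53924109e-02]), 'dq': array([-1.27108143e-03, -2.51273602e-03, -1.61474006e-03,  5.38148332e-04,
       -8.99454479e-04, -5.84026971e-05]), 'joint_torque': array([ 5.91034186e-04, -5.60476649e+01, -4.92335951e+01,  7.68862618e-02,
        3.05236469e-02, -6.06542972e-05]), 'tool_pos': array([0.17358075, 0.57389505, 0.23479595]), 'orientation': array([-0.99091516,  1.33529773,  0.98961646]), 'force': array([-0.41972159, -0.07477874,  0.39078214]), 'wrist_torque': array([-0.0154453 , -0.00182547,  0.01864623]), 'opening': 0.09320720544439524}
```

View pics/a.png

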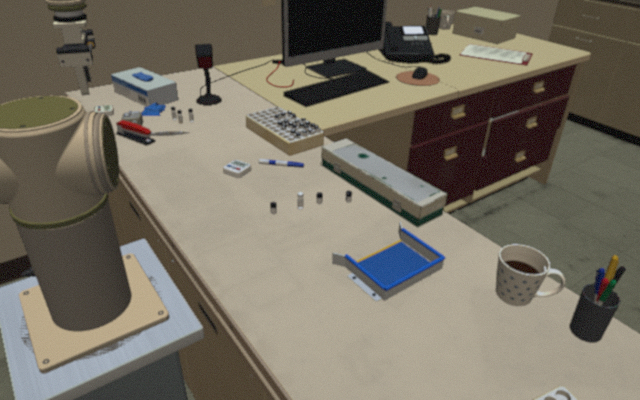

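View pics/b.png

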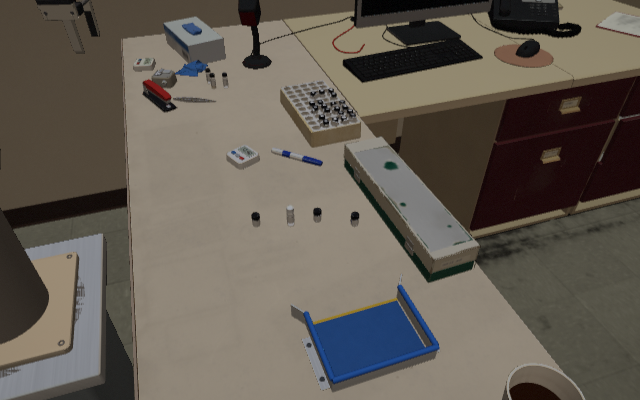

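Side view: black-capped tubes at about (256,216), (317,211) and (355,215). The vial is at (290,208), the timer at (242,156) and the marker at (297,157). The pen's mouth (yellow line) runs from (312,320) to (398,302), facing the tubes.

```bash
python3 - <<'E'
from h import *
import pickle
d=pickle.load(open('c0.pkl','rb'))
for n,roi in(('side',(225,190,380,235)),('scene',(260,180,365,220))):
    c=d[n];x0,y0,x1,y1=roi;g=c['frame'][y0:y1,x0:x1].max(2)
    k,l,st,ce=cv2.connectedComponentsWithStats((g<75).astype(np.uint8))
    for i in range(1,k):
        if st[i,4]>12: print(n,st[i],ce[i]+[x0,y0],ray(c,*(ce[i]+[x0,y0]),.023))
c=d['side']
f=c['frame'].astype(int); hsv=cv2.cvtColor(c['frame'],cv2.COLOR_BGR2HSV)
print('vial',ray(c,290,208,.043), ray(c,290,223,0.0))
y=((hsv[...,0]>18)&(hsv[...,0]<32)&(hsv[...,1]>130)&(hsv[...,2]>90)).astype(np.uint8); y[:280]=0;y[345:]=0;y[:,:300]=0;y[:,420:]=0
v,u=np.nonzero(y); P=np.array([ray(c,a,b,0)[:2] for a,b in zip(u,v)]); print(len(P),P.mean(0)); 
m=P.mean(0);w=np.linalg.svd(P-m)[2][0];print(w,np.degrees(np.arctan2(w[1],w[0])),np.ptp((P-m)@w))
b=((hsv[...,0]>95)&(hsv[...,0]<125)&(hsv[...,1]>130)).astype(np.uint8);b[:270]=0
cs=max(cv2.findContours(b,0,2)[0],key=cv2.contourArea);h=cv2.approxPolyDP(cv2.convexHull(cs),3,True)[:,0]
for q in h: print(q,ray(c,*q,.035),ray(c,*q,0))
for q in[(227,157),(258,154),(242,146),(243,166)]:print('timer',ray(c,*q,.02))
for q in[(272,151),(322,162)]:print('mark',ray(c,*q,.0075))
for q in[(346,150),(428,272)]:print('box',ray(c,*q,.0))
I=c['frame'][180:400,200:480];cv2.imwrite('pics/d.png',cv2.resize(I,None,fx=2.7,fy=2.7,interpolation=2))
E
```

```text
side [136   0  19  25 244] [373.08606557 198.22131148] [0.68261159 0.06370686 0.023     ]
side [88 18  8  9 58] [316.67241379 211.63793103] [0.55996767 0.0605622  0.023     ]
side [26 22  9 10 64] [255.265625 216.453125] [0.44118034 0.08503361 0.023     ]
side [126  22   8  11  66] [354.31818182 216.16666667] [0.62561601 0.02442024 0.023     ]
scene [ 86   0  19  12 104] [357.19230769 184.19230769] [0.67284183 0.04488314 0.023     ]
scene [87 11  4  6 20] [348.4  193.75] [0.62476538 0.02078102 0.023     ]
scene [57 13  5  5 21] [319.14285714 195.19047619] [0.559306   0.05594151 0.023     ]
scene [11 23  5  5 24] [272.91666667 205.08333333] [0.44031756 0.08117327 0.023     ]
vial [0.50715843 0.0652654  0.043     ] [0.5067181  0.06967507 0.        ]
196 [ 0.54935563 -0.17044746]
[-0.99984783 -0.01744484] -179.0004337337261 0.14987614346819378
[401 285] [ 0.62917642 -0.17066087  0.035     ] [ 0.64609726 -0.14517734  0.        ]
[438 348] [ 0.6276535 -0.2945905  0.035    ] [ 0.64448573 -0.27631696  0.        ]
[334 383] [ 0.46554179 -0.29877234  0.035     ] [ 0.47294268 -0.28074209  0.        ]
[304 312] [ 0.46170497 -0.17251007  0.035     ] [ 0.46888264 -0.14713412  0.        ]
timer [0.42546399 0.31133582 0.02      ]
timer [0.4960846  0.30050004 0.02      ]
timer [0.4675714  0.34571435 0.02      ]
timer [0.4532916  0.26444679 0.02      ]
mark [0.53391298 0.3206868  0.0075    ]
mark [0.63238888 0.23948644 0.0075    ]
box [0.70720419 0.27873505 0.        ]
box [ 0.7050991  -0.13312451  0.        ]
```

View pics/d.png

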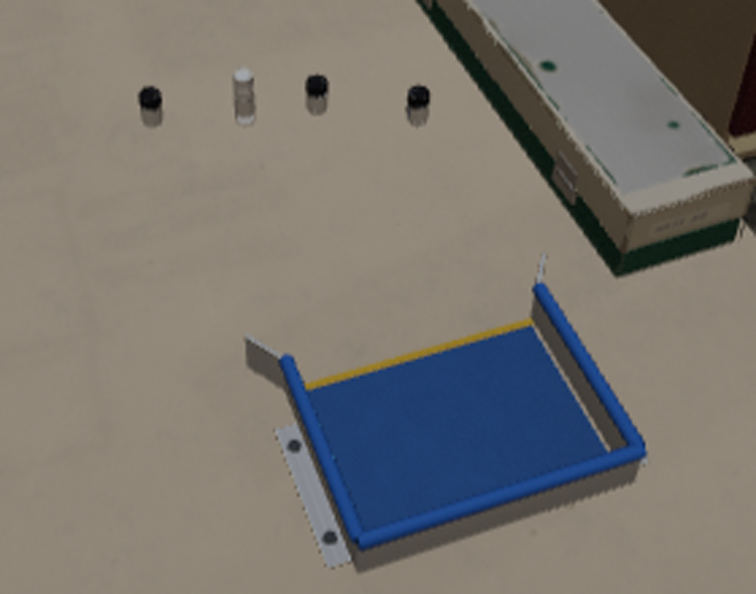

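The zoomed crop shows all three tubes and the vial upright. The pen mouth faces +y, its centre is about (0.547,-0.171) and its yaw is about 1.5°. I'll set the fingers about 10 mm apart with the jaw axis along world x. That gap works as a cradle, narrower than a 15 mm tube, so it can't pinch one.

```bash
python3 - <<'E'
from h import *
import pickle
c=pickle.load(open('c0.pkl','rb'))['side']
print('box bottom',ray(c,428.5,282,0))
for z in(.04,.06,.08):print(z,ray(c,433,258.5,z))
E
python3 -m inch '[[[0,0,0,0.142,0,0,0.107],[0,0,0,0.142,0,0,0.107],[0,0,0,0.142,0,0,0.107],[0,0,0,0.142,0,0,0.107],[0,0,0,0.142,0,0,0.107],[0,0,0,0.142,0,0,0.107],[0,0,0,0.142,0,0,0.107],[0,0,0,0.142,0,0,0.107],[0,0,0,0.142,0,0,0.107],[0,0,0,0,0,0,0.107]]]'
python3 -c "
from h import *
p,r,s=axes();print(p,r.round(3),s['t'],s['opening'])"
```

```text
box bottom [ 0.69467359 -0.15411522  0.        ]
0.04 [ 0.70518054 -0.13815095  0.04      ]
0.06 [ 0.69288255 -0.15392485  0.06      ]
0.08 [ 0.68058456 -0.16969874  0.08      ]
t: 1.15
tool_pos: [0.1726, 0.5716, 0.2301]
orientation: [0.034, 1.574, -0.048]
force: [1.0, -0.8, 0.1]
opening: 0.0172
[0.17264779 0.57160761 0.23010363] [[-0.004  0.052  0.999]
 [-0.009  0.999 -0.052]
 [-1.    -0.009 -0.003]] 1.15 0.017183550564438436
```

```bash
python3 -m inch '[[[0,-0.034,0.032,-0.035,0,0,0.107],[0,-0.034,0.032,-0.035,0,0,0.107],[0,-0.034,0.032,0,0,0,0.107],[0,-0.034,0.032,0,0,0,0.107],[0,-0.034,0.032,0,0,0,0.107],[0,-0.034,0.032,0,0,0,0.107],[0,-0.034,0.032,0,0,0,0.107],[0,-0.034,0.032,0,0,0,0.107],[0,-0.034,0.032,0,0,0,0.107],[0,-0.034,0.032,0,0,0,0.107],[0,-0.034,0.032,0,0,0,0.107],[0,-0.034,0.032,0,0,0,0.107],[0,-0.034,0.032,0,0,0,0.107],[0,0,0,0,0,0,0.107]]]'
python3 -c "
from h import *
p,r,s=axes();print(p,r.round(3),s['t'],s['opening'])"
```

```text
t: 2.55
tool_pos: [0.6206, 0.131, 0.2281]
orientation: [-0.084, 1.576, 0.068]
force: [-0.6, -0.7, -0.0]
opening: 0.0098
[0.62056864 0.13098131 0.22811931] [[-0.006 -0.097  0.995]
 [-0.011  0.995  0.097]
 [-1.    -0.01  -0.007]] 2.55 0.009843270311172212
```

```bash
python3 -m inch '[[[0.02,-0.035,0.003,0.035,0,0,0.107],[0.02,-0.033,0.003,0.035,0,0,0.107],[0.03,0,0,0,0,0,0.107],[0,0,0,0,0,0,0.107],[0,0,0,0,0,0,0.107]]]'
python3 -c "
from h import *
p,r,s=axes();print(p,r.round(3),s['t'],s['opening'])
c=cam('wrist');cv2.imwrite('pics/e.png',c['frame'])
for n,q in dict(T1=(.441,.083,.023),V=(.507,.066,.043),T2=(.560,.058,.023),T3=(.625,.022,.023)).items(): print(n,proj(c,q))
c=cam('side');cv2.imwrite('pics/f.png',c['frame'])"
```

```text
t: 3.05
tool_pos: [0.6325, 0.061, 0.1572]
orientation: [-0.04, 1.577, 0.026]
force: [0.2, -0.2, -0.2]
opening: 0.0093
[0.63246032 0.06095086 0.15722802] [[-0.006 -0.042  0.999]
 [-0.009  0.999  0.042]
 [-1.    -0.009 -0.006]] 3.05 0.009344417124187463
T1 (np.float64(103.72007135609016), np.float64(161.98828181032607))
V (np.float64(171.11390974929043), np.float64(189.67126329802792))
T2 (np.float64(241.67497089833245), np.float64(195.7912430775428))
T3 (np.float64(313.24990307971007), np.float64(236.68387352626038))
```

View pics/e.png

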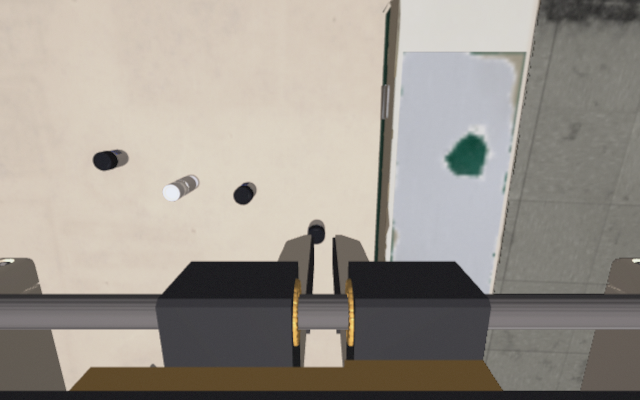

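The wrist view shows T3 at (316,233), T2 at (244,193), T1 at (104,160) and the vial at (172,191). All are within about 2 mm of my estimates. I'll descend behind T3.

```bash
python3 -m inch '[[[0.04,0.004,-0.005,0,0,0,0.107],[0.04,0,0,0,0,0,0.107],[0.035,0,0,0,0,0,0.107],[0.01,0,0,0,0,0,0.107],[0,0,0,0,0,0,0.107]]]'
```

```text
t: 3.65
tool_pos: [0.6344, 0.0692, 0.0414]
orientation: [-0.047, 1.558, 0.034]
force: [-0.1, 1.2, 0.8]
opening: 0.0097
```

```bash
python3 -m inch '[[[0.012,-0.002,-0.006,0,0,0,0.107],[0.005,0,-0.001,0,0,0,0.107],[0,0,0,0,0,0,0.107]]]'
python3 -c "
from h import *
p,r,s=axes();print(p.round(4),r.round(3),s['force'])"
```

```text
t: 3.95
tool_pos: [0.631, 0.0674, 0.0291]
orientation: [-0.048, 1.55, 0.036]
force: [-0.4, -0.6, 0.2]
opening: 0.0101
[0.631  0.0674 0.0291] [[ 0.02  -0.054  0.998]
 [-0.007  0.999  0.054]
 [-1.    -0.009  0.02 ]] [-0.39654553 -0.55531318  0.22002332]
```

```bash
python3 -m inch '[[[0.006,-0.004,-0.003,0.025,0.02,0,0.107],[0.002,-0.008,0,0,0,0,0.107],[0,-0.01,0,0,0,0,0.107],[0,-0.01,0,0,0,0,0.107],[0,-0.01,0,0,0,0,0.107],[0,-0.01,0,0,0,0,0.107]]]'
python3 -c "
from h import *
p,r,s=axes();print(p.round(4),r.round(3),s['force'])"
```

```text
t: 4.55
tool_pos: [0.6316, 0.011, 0.0239]
orientation: [-0.028, 1.568, 0.014]
force: [0.1, 0.0, -0.6]
opening: 0.0095
[0.6316 0.011  0.0239] [[ 0.003 -0.027  1.   ]
 [-0.008  1.     0.027]
 [-1.    -0.008  0.003]] [ 0.10904925  0.04399366 -0.55101871]
```

```bash
python3 -m inch '[[[0.002,-0.008,-0.001,0,0,0,0.107],[0.001,-0.01,-0.0015,0,0,0,0.107],[0,-0.01,-0.0018,0,0,0,0.107],[0,-0.01,-0.0018,0,0,0,0.107],[0,-0.01,-0.0018,0,0,0,0.107],[0,-0.01,-0.0018,0,0,0,0.107],[0,-0.01,-0.0018,0,0,0,0.107],[0,-0.01,-0.0018,0,0,0,0.107]]]'
python3 -c "
from h import *
p,r,s=axes();print(p.round(4),r.round(3),s['force'])
c=cam('side');I=c['frame'][150:400,200:480];cv2.imwrite('pics/g.png',cv2.resize(I,None,fx=2.4,fy=2.4,interpolation=2))"
```

```text
t: 5.35
tool_pos: [0.6194, -0.0751, 0.0216]
orientation: [-0.027, 1.568, 0.014]
force: [0.3, 1.2, -0.1]
opening: 0.01
[ 0.6194 -0.0751  0.0216] [[ 0.003 -0.026  1.   ]
 [-0.008  1.     0.026]
 [-1.    -0.008  0.003]] [ 0.33729105  1.2105576  -0.14603356]
```

View pics/g.png

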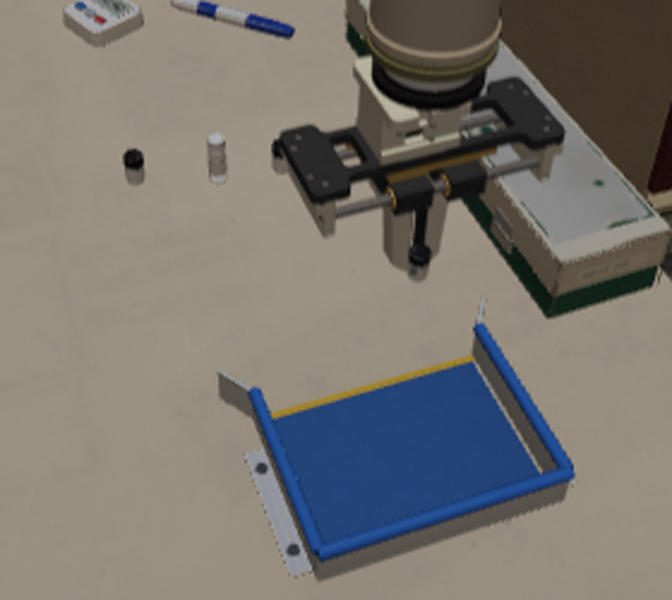

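T3 sits upright in the cradle, at crop pixel (418,262). The vial, T1 and T2 haven't moved.

```bash
python3 -m inch '[[[0,-0.01,-0.0035,0,0,0,0.107],[0,-0.01,-0.004,0,0,0,0.107],[0,-0.01,-0.004,0,0,0,0.107],[0,-0.01,-0.004,0,0,0,0.107],[0,-0.01,-0.004,0,0,0,0.107],[0,-0.01,-0.004,0,0,0,0.107],[0,-0.01,-0.003,0,0,0,0.107],[0,-0.01,-0.001,0,0,0,0.107]]]'
```

```text
t: 6.2
tool_pos: [0.591, -0.1636, 0.0222]
orientation: [-0.027, 1.568, 0.013]
force: [0.8, 0.3, 0.0]
opening: 0.01
```

```bash
python3 -m inch '[[[0,-0.01,0,0,0,0,0.107],[0,-0.01,0,0,0,0,0.107],[0,-0.01,0,0,0,0,0.107],[0,-0.01,0,0,0,0,0.107],[0,-0.01,0,0,0,0,0.107],[0,-0.007,0,0,0,0,0.107],[0,-0.004,0,0,0,0,0.107],[0,-0.002,0,0,0,0,0.107],[0,0,0,0,0,0,0.107]]]'
```

```text
t: 7.1
tool_pos: [0.593, -0.234, 0.0228]
orientation: [-0.026, 1.567, 0.012]
force: [0.1, -0.7, -0.8]
opening: 0.0097
```

```bash
python3 -m inch '[[[0,0.008,0,0,0,0,0.107],[0,0.02,0,0,0,0,0.107],[-0.01,0.02,0,0,0,0,0.107],[-0.035,0.01,0,0,0,0,0.107],[-0.04,0.01,0,0,0,0,0.107],[-0.02,0.035,-0.003,0,0,0,0.107],[0,0.04,-0.004,0,0,0,0.107],[0,0.04,-0.004,0,0,0,0.107],[0,0.04,-0.004,0,0,0,0.107],[0,0.04,-0.004,0,0,0,0.107],[0,0.04,-0.004,0,0,0,0.107],[0,0.02,-0.004,0,0,0,0.107],[0,0,0,0,0,0,0.107],[0,0,0,0,0,0,0.107]]]'
python3 -c "
from h import *
p,r,s=axes();print(p.round(4),r.round(3),s['force'])"
```

```text
t: 8.5
tool_pos: [0.5475, 0.1245, 0.1292]
orientation: [-0.03, 1.568, 0.027]
force: [-0.0, 0.6, -0.9]
opening: 0.0101
[0.5475 0.1245 0.1292] [[ 0.003 -0.036  0.999]
 [-0.002  0.999  0.036]
 [-1.    -0.002  0.003]] [-0.03182524  0.56288421 -0.8529262 ]
```

```bash
python3 -m inch '[[[0.03,-0.015,0.013,0,0,0,0.107],[0.04,-0.008,0.001,0,0,0,0.107],[0.025,0,0,0,0,0,0.107],[0,0,0,0,0,0,0.107]]]'
cat > look.py <<'E'
from h import *
import sys
p,r,s=axes();print(p.round(4),r.round(3).tolist(),s['force'])
c=cam('side');I=c['frame'][150:400,200:480];cv2.imwrite(sys.argv[1],cv2.resize(I,None,fx=2.4,fy=2.4,interpolation=2))
g=c['frame'].max(2);m=(g<75).astype(np.uint8);m[:190]=0;m[:,:225]=0;m[:,450:]=0
k,l,st,ce=cv2.connectedComponentsWithStats(m)
for i in range(1,k):
    if 25<st[i,4]<130: print(st[i],ray(c,*ce[i],.023).round(4))
E
python3 look.py pics/h.png
```

```text
t: 8.9
tool_pos: [0.5645, 0.1005, 0.0339]
orientation: [-0.03, 1.563, 0.027]
force: [-0.3, -0.1, -1.1]
opening: 0.0101
[0.5645 0.1005 0.0339] [[0.008, -0.036, 0.999], [-0.002, 0.999, 0.036], [-1.0, -0.002, 0.008]] [-0.26207072 -0.0970243  -1.12546646]
[314 190   3  12  32] [0.5735 0.1116 0.023 ]
[313 208   8   9  57] [0.5601 0.0604 0.023 ]
[251 212   9   9  60] [0.4412 0.0853 0.023 ]
[372 362  30  10  30] [ 0.5483 -0.2922  0.023 ]
```

View pics/h.png

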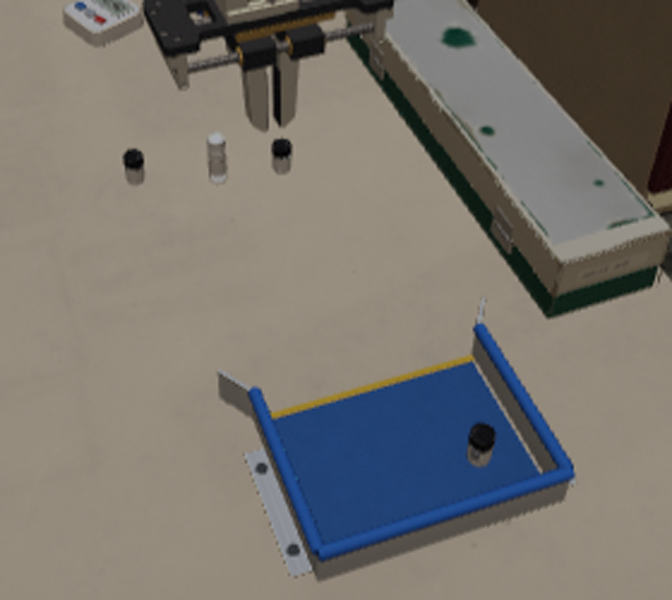

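T3 stands upright in the pen at crop pixel (482,445). The fingers are behind T2, at (282,155). Next I'll push T2 to the middle of the pen.

```bash
python3 -m inch '[[[0.008,0,-0.003,0,0,0,0.107],[0.004,-0.004,-0.001,0,0,0,0.107],[0.001,-0.008,0,0,0,0,0.107],[0,-0.01,0,0,0,0,0.107],[0,-0.01,0,0,0,0,0.107],[0,-0.01,0,0,0,0,0.107]]]'
python3 look.py pics/i.png
```

```text
t: 9.55
tool_pos: [0.567, 0.0557, 0.0283]
orientation: [-0.03, 1.552, 0.028]
force: [-0.7, 0.1, 0.5]
opening: 0.0102
[0.567  0.0557 0.0283] [[0.019, -0.037, 0.999], [-0.001, 0.999, 0.037], [-1.0, -0.002, 0.019]] [-0.73424625  0.05125066  0.46262689]
[251 212   9   9  60] [0.4412 0.0853 0.023 ]
[372 362  30  10  30] [ 0.5483 -0.2922  0.023 ]
```

```bash
python3 -m inch '[[[0,0.015,0,0,0.02,0,0.107],[0.004,0.015,-0.004,0.01,0,0,0.107],[0.003,0,-0.002,0,0,0,0.107],[0,0,0,0,0,0,0.107]]]'
python3 look.py pics/i.png
```

```text
t: 10.0
tool_pos: [0.5609, 0.0845, 0.0221]
orientation: [-0.02, 1.573, 0.017]
force: [0.5, -1.4, 0.6]
opening: 0.01
[0.5609 0.0845 0.0221] [[-0.002, -0.024, 1.0], [-0.002, 1.0, 0.024], [-1.0, -0.002, -0.002]] [ 0.4799302  -1.42929765  0.64614595]
[302 190   3  18  27] [0.547  0.1094 0.023 ]
[315 190   3  22  62] [0.5703 0.0957 0.023 ]
[251 212   9   9  60] [0.4412 0.0853 0.023 ]
[318 214   8   9  61] [0.5634 0.0401 0.023 ]
[372 362  30  10  30] [ 0.5483 -0.2922  0.023 ]
```

```bash
python3 -m inch '[[[0,-0.01,0.002,0,0,0,0.107],[0,-0.01,0.001,0,0,0,0.107],[0,-0.01,0,0,0,0,0.107],[0,-0.01,0,0,0,0,0.107],[0,-0.01,0,0,0,0,0.107],[0,-0.01,-0.001,0,0,0,0.107],[0,-0.01,-0.001,0,0,0,0.107],[0,-0.01,-0.001,0,0,0,0.107],[0,-0.01,-0.001,0,0,0,0.107],[0,-0.01,-0.001,0,0,0,0.107]]]'
python3 look.py pics/j.png
```

```text
t: 11.05
tool_pos: [0.5619, -0.0256, 0.0232]
orientation: [-0.02, 1.572, 0.016]
force: [-0.3, -1.0, 0.3]
opening: 0.0099
[ 0.5619 -0.0256  0.0232] [[-0.001, -0.023, 1.0], [-0.003, 1.0, 0.023], [-1.0, -0.003, -0.001]] [-0.30116571 -0.99120926  0.30664238]
[251 212   9   9  59] [0.4413 0.0855 0.023 ]
[372 363  27   9  27] [ 0.5459 -0.2922  0.023 ]
```

View pics/j.png

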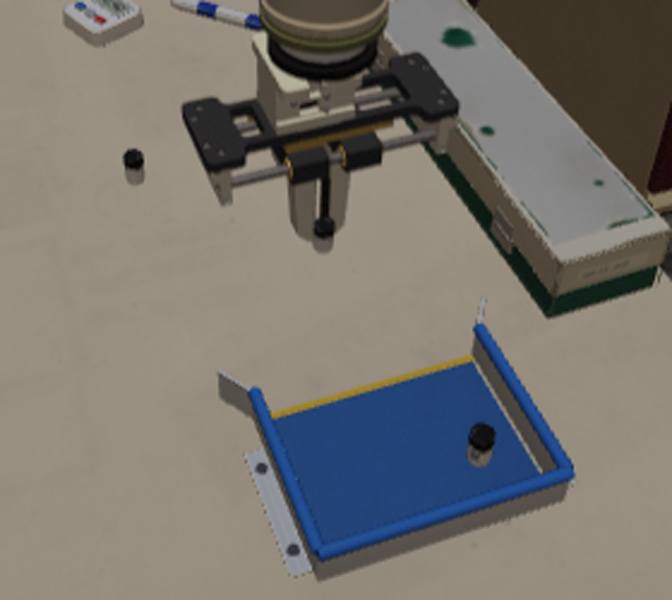

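T2 is cradled and upright at crop pixel (323,228).

```bash
python3 -m inch '[[[0,-0.01,-0.002,0,0,0,0.107],[0,-0.01,-0.002,0,0,0,0.107],[0,-0.01,-0.002,0,0,0,0.107],[0,-0.01,-0.002,0,0,0,0.107],[0,-0.01,-0.002,0,0,0,0.107],[0,-0.01,-0.002,0,0,0,0.107],[0,-0.01,-0.002,0,0,0,0.107],[0,-0.01,-0.002,0,0,0,0.107],[0,-0.01,-0.002,0,0,0,0.107],[0,-0.01,-0.002,0,0,0,0.107],[0,-0.01,-0.001,0,0,0,0.107],[0,-0.01,0,0,0,0,0.107],[0,-0.01,0,0,0,0,0.107]]]'
```

```text
t: 12.4
tool_pos: [0.5418, -0.1683, 0.0237]
orientation: [-0.021, 1.572, 0.015]
force: [-0.3, 1.3, -0.6]
opening: 0.0096
```

```bash
python3 -m inch '[[[0,-0.01,0,0,0,0,0.107],[0,-0.01,0,0,0,0,0.107],[0,-0.01,0,0,0,0,0.107],[0,-0.01,0,0,0,0,0.107],[0,-0.009,0,0,0,0,0.107],[0,-0.006,0,0,0,0,0.107],[0,-0.004,0,0,0,0,0.107],[0,-0.002,0,0,0,0,0.107],[0,0,0,0,0,0,0.107],[0,0.008,0,0,0,0,0.107],[0,0.02,0,0,0,0,0.107],[-0.01,0.02,0,0,0,0,0.107],[-0.035,0.01,0,0,0,0,0.107],[-0.04,0.01,0,0,0,0,0.107],[-0.02,0.02,-0.01,0,0,0,0.107],[0,0.03,-0.01,0,0,0,0.107],[0,0.03,-0.01,0,0,0,0.107],[0,0.03,-0.01,0,0,0,0.107],[0,0.03,-0.01,0,0,0,0.107],[0,0,0,0,0,0,0.107]]]'
```

```text
t: 14.4
tool_pos: [0.485, -0.0129, 0.1325]
orientation: [-0.019, 1.571, 0.02]
force: [0.4, -0.5, 0.2]
opening: 0.01
```

```bash
python3 -m inch '[[[0,0.033,-0.011,0,0,0,0.107],[0,0.033,-0.011,0,0,0,0.107],[0,0.033,-0.011,0,0,0,0.107],[0,0.033,-0.01,0,0,0,0.107],[0,0,0,0,0,0,0.107],[0,0,0,0,0,0,0.107]]]'
python3 look.py pics/k.png
```

```text
t: 15.0
tool_pos: [0.4368, 0.1233, 0.133]
orientation: [-0.023, 1.568, 0.022]
force: [-0.1, 0.0, -0.4]
opening: 0.0099
[0.4368 0.1233 0.133 ] [[0.003, -0.029, 1.0], [-0.0, 1.0, 0.029], [-1.0, -0.0, 0.003]] [-0.13059581  0.01301234 -0.44315481]
[251 212   9   9  60] [0.4412 0.0853 0.023 ]
[366 336  11  13 119] [ 0.5433 -0.2479  0.023 ]
[372 362  30  10  30] [ 0.5483 -0.2922  0.023 ]
```

View pics/k.png

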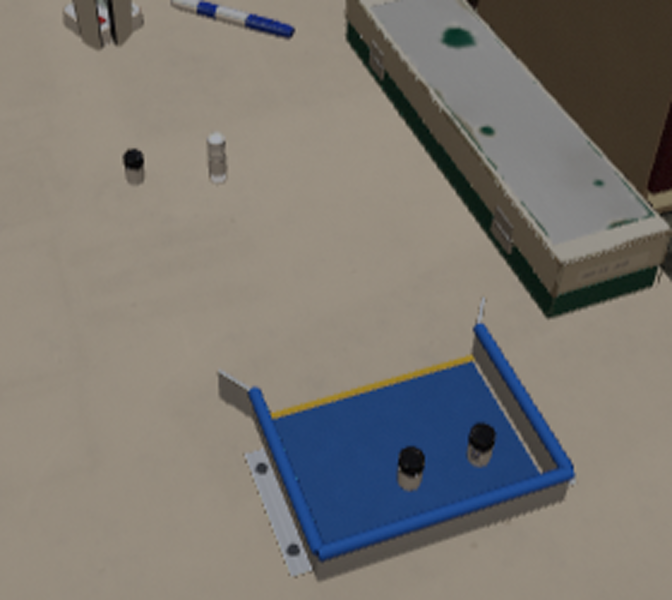

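T2 and T3 both stand upright inside the pen, at crop pixels (411,468) and (482,445). The vial hasn't moved. Descending behind T1.

```bash
python3 -m inch '[[[0.04,0,0.002,0,0,0,0.107],[0.04,0,0.002,0,0,0,0.107],[0.018,0,0,0,0,0,0.107],[0.004,0,0,0,0,0,0.107],[0,0,0,0,0,0,0.107],[0,0,0,0,0,0,0.107]]]'
python3 look.py pics/l.png
```

```text
t: 15.65
tool_pos: [0.4462, 0.1182, 0.0307]
orientation: [-0.018, 1.562, 0.017]
force: [0.3, -0.1, -0.1]
opening: 0.01
[0.4462 0.1182 0.0307] [[0.009, -0.022, 1.0], [-0.0, 1.0, 0.022], [-1.0, -0.001, 0.009]] [ 0.27686401 -0.10048567 -0.08162602]
[254 190   5  20  43] [0.4549 0.1373 0.023 ]
[251 212   9   9  60] [0.4412 0.0853 0.023 ]
[366 336  11  13 119] [ 0.5433 -0.2479  0.023 ]
[372 362  30  10  30] [ 0.5483 -0.2922  0.023 ]
```

```bash
python3 -m inch '[[[0.006,0,-0.004,0,0.01,0,0.107],[0.002,0,-0.001,0,0,0,0.107],[0.001,0,0,0,0,0,0.107],[0,0,0,0,0,0,0.107]]]'
```

```text
t: 16.1
tool_pos: [0.4438, 0.1184, 0.0245]
orientation: [-0.017, 1.567, 0.017]
force: [0.4, 0.3, -0.2]
opening: 0.0101
```

```bash
python3 -m inch '[[[0.002,-0.006,-0.002,0,0,0,0.107],[0.001,-0.008,0,0,0,0,0.107],[0,-0.01,0,0,0,0,0.107],[0,-0.01,0,0,0,0,0.107],[0,-0.01,0,0,0,0,0.107],[0,-0.01,0.001,0,0,0,0.107],[0,-0.01,0.001,0,0,0,0.107],[0,-0.01,0.002,0,0,0,0.107],[0,-0.01,0.002,0,0,0,0.107]]]'
python3 look.py pics/m.png
```

```text
t: 17.0
tool_pos: [0.4502, 0.0274, 0.0218]
orientation: [-0.018, 1.565, 0.018]
force: [0.3, -0.2, 0.4]
opening: 0.0099
[0.4502 0.0274 0.0218] [[0.005, -0.023, 1.0], [0.0, 1.0, 0.023], [-1.0, -0.0, 0.005]] [ 0.26144553 -0.18103351  0.35665427]
[288 202  23   6  28] [0.5359 0.0937 0.023 ]
[264 215   9  29 127] [0.4533 0.0295 0.023 ]
[225 216  23   6  28] [0.4053 0.0903 0.023 ]
[395 326  12  16 129] [ 0.5917 -0.2466  0.023 ]
[366 336  11  13 119] [ 0.5433 -0.2479  0.023 ]
```

View pics/m.png

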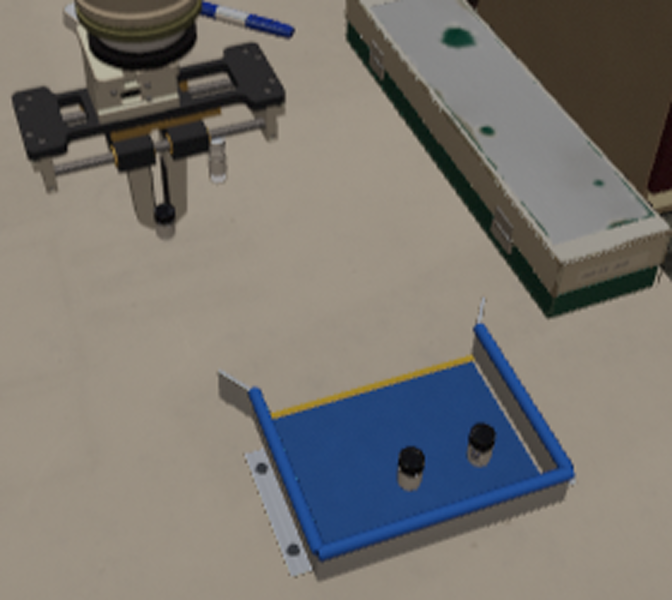

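T1 is cradled and upright at crop pixel (165,213). The vial, at (218,160), is untouched.

```bash
python3 -m inch '[[[0,-0.01,0.003,0,0,0,0.107],[0,-0.01,0.003,0,0,0,0.107],[0,-0.01,0.003,0,0,0,0.107],[0,-0.01,0.003,0,0,0,0.107],[0,-0.01,0.003,0,0,0,0.107],[0,-0.01,0.003,0,0,0,0.107],[0,-0.01,0.003,0,0,0,0.107],[0,-0.01,0.003,0,0,0,0.107],[0,-0.01,0.003,0,0,0,0.107],[0,-0.01,0.003,0,0,0,0.107],[0,-0.01,0.003,0,0,0,0.107],[0,-0.01,0.003,0,0,0,0.107]]]'
```

```text
t: 18.25
tool_pos: [0.4925, -0.1031, 0.0219]
orientation: [-0.018, 1.565, 0.018]
force: [0.4, -0.6, -0.2]
opening: 0.0097
```

```bash
python3 -m inch '[[[0,-0.01,0.003,0,0,0,0.107],[0,-0.01,0.0015,0,0,0,0.107],[0,-0.01,0,0,0,0,0.107],[0,-0.01,0,0,0,0,0.107]]]'
python3 look.py pics/n.png
```

```text
t: 18.65
tool_pos: [0.4988, -0.1466, 0.0219]
orientation: [-0.018, 1.565, 0.018]
force: [-0.1, -0.5, 0.4]
opening: 0.0102
[ 0.4988 -0.1466  0.0219] [[0.005, -0.023, 1.0], [-0.0, 1.0, 0.023], [-1.0, -0.0, 0.005]] [-0.06490545 -0.45722172  0.35658766]
[294 217  53  12  82] [0.5519 0.0235 0.023 ]
[398 289  18  29  29] [ 0.6263 -0.1986  0.023 ]
[395 326  11  13 115] [ 0.5926 -0.2457  0.023 ]
[366 336  11  13 117] [ 0.5433 -0.2477  0.023 ]
```

```bash
python3 -m inch '[[[0,-0.01,0,0,0,0,0.107],[0,-0.01,0,0,0,0,0.107],[0,-0.01,0,0,0,0,0.107],[0,-0.01,0,0,0,0,0.107],[0,-0.01,0,0,0,0,0.107],[0,-0.01,0,0,0,0,0.107],[0,-0.007,0,0,0,0,0.107],[0,-0.004,0,0,0,0,0.107],[0,-0.002,0,0,0,0,0.107],[0,0,0,0,0,0,0.107],[0,0.008,0,0,0,0,0.107],[0,0.02,0,0,0,0,0.107],[-0.01,0.02,0,0,0,0,0.107],[-0.035,0.01,0,0,0,0,0.107],[-0.04,0.01,0,0,0,0,0.107],[-0.02,0.02,0,0,0,0,0.107],[-0.03,0.03,0,0,0,0,0.107],[-0.03,0.03,0,0,0,0,0.107],[0,0.03,0,0,0,0,0.107],[0,0,0,0,0,0,0.107]]]'
python3 look.py pics/o.png
python3 - <<'E'
from h import *
c=cam('side')
for q in[(290,208),(293,208)]:print(ray(c,*q,.043))
E
```

```text
t: 20.7
tool_pos: [0.4923, -0.0352, 0.1924]
orientation: [-0.015, 1.567, 0.022]
force: [0.4, -0.0, -1.2]
opening: 0.0103
[ 0.4923 -0.0352  0.1924] [[0.003, -0.024, 1.0], [0.005, 1.0, 0.024], [-1.0, 0.004, 0.003]] [ 0.36364348 -0.02181182 -1.20645625]
[366 336  11  13 119] [ 0.5433 -0.2479  0.023 ]
[337 340  11  13 121] [ 0.5001 -0.2402  0.023 ]
[372 362  30  10  30] [ 0.5483 -0.2922  0.023 ]
[0.50715843 0.0652654  0.043     ]
[0.51266931 0.0634256  0.043     ]
```

View pics/o.png

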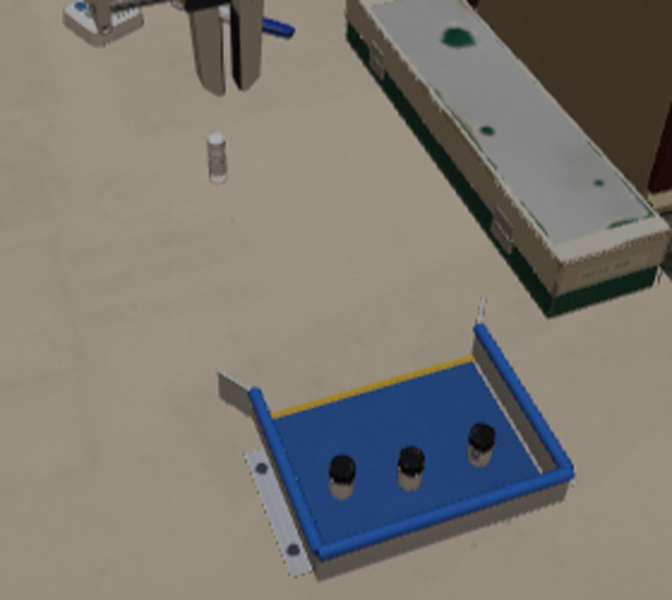

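All three tubes stand upright well behind the yellow line, at crop pixels (342,470), (411,468) and (482,445). The vial is still at (217,158) and the robot is clear of everything.

```bash
python3 -c "
from plant import workorder; print(workorder.close_job())"
```

```text
the job is handed in; nothing more can be done
None
```

All three tubes are inside the pen, behind the yellow line and still upright, and the job is handed in at about 21 s of the 72 s allowed. I pushed them in one at a time, with the fingers set about 10 mm apart as a cradle too narrow to pinch a tube.

**Tubes:** the last camera check put two of them at about (0.500, -0.240) and (0.543, -0.248). The third was last measured at about (0.593, -0.246) just before the final push, and it looks unchanged in the last picture. All are about 70 mm behind the pen's mouth at y ≈ -0.171.

**Other objects:** the vial stands where it was in every picture. I never went near the timer or the marker. The last picture shows both only in part, so I did not measure them again at the end.

**Robot:** it finished clear of everything at 0.19 m height. The wrist forces I read stayed below about 2 N.

**Correction:** the first touch on the middle tube was about 5 mm off-centre and a little high. I backed off, re-centred and lowered the fingers before pushing it the rest of the way.

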